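# Count to the third gap and push the spice tin home

### The arm

A 7-joint arm with a two-finger parallel gripper is mounted at the origin on the work surface. World frame = base frame: x ahead of the robot, y to its left, z up, the work surface at z = 0. Lengths are in mm, angles in rad, forces in N, time in s.
With the tool pointing down it reaches from about 400 to 875 mm from the base axis. Payload 4.4 kg.
Tool frame: the origin (TCP) lies between the finger pads; the fingertips stand 14 mm ahead of it and the grasp point (between the pads) lies 5 mm behind it (r.tips_ahead is the z of the fingertips in the tool frame, in mm); z points along the fingers, y is the line along which they close (so a half turn about z gives the same grasp; the last joint's range is limited). The gripper opens to 85 mm and grips with 20 to 120 N. Pads are 22 mm wide; open, the fingers measure 114 mm over their backs; the gripper's body (76 mm by 85 mm) begins 54 mm behind the grasp point. The pads swing forward as they close: fully open they stand 13 mm farther back than shut.
Start: joints at [1.153, 0.628, 0.038, 1.517, -0.027, 0.996, -0.02], TCP at [224.01, -610.194, 245.313] pointing down, gripper open.
Joint ranges: [-3.06, 3.06], [-0.37, 2.12], [-1.25, 1.32], [0.18, 2.47], [-1.1, 4.24], [0.23, 1.98], [-2.94, 2.94]. Speed limits (rad/s): [2.57, 2.57, 3.14, 3.14, 3.14, 3.14, 3.14].

### API

Orientations are given as a 3x3 rotation matrix whose columns are the frame's x, y, z axes.
In Python, from plant import r gives the robot as it stands.
- The arm moves only by the tool send_rows, never from a script. Its argument "moves" is a list of rows, each a list of 2 entries, a list of its own where there are three numbers: the shift along the tool's x, y, z in m, then the turn about the tool's z in degrees. A call has 1 to 8 rows; each row is the pose to reach, as a shift and turn from the pose commanded when the call began, along the tool's axes at that moment; what a row does not reach only later rows make up. A row lasts 1/12 s, in which the tool goes at most 41.7 mm and 7.16 degrees, less where a joint would pass 70% of its speed; a pose out of reach is approached as far as the arm can. A call with a gripper value outside its range is refused whole. "grip" is the finger opening in m, from 0 to 0.0854, set as the call begins (left out, the last holds). The fingers move at their own pace and stop on an object; "force" is the grip in N (left out, the last holds). Time passes only in rows, so rows that repeat a pose let the fingers close. It gives the time, the measured TCP pose, the force, the opening and the grip force at its end, in the units of the state.
- r.get_obs(): the state, without advancing time (a new reading comes with each control period).
- r.snapshot(name): name is "side" or "top"; returns the picture (400x640x3 uint8, blue, green, red); there is no depth.
- r.get_calibration(name): a dict with "mtx" (3x3 intrinsics, pixels), "cam_to_world" (4x4, takes a point from camera to world coordinates). Camera axes: x right, y down, z forward; pixel columns grow to the right and rows downward; lengths in mm; the calibration is good to about 2 mm. A picture is of the moment at which its call begins. get_calibration takes no time and is no camera call.
- r.sign_off(): hands the job in; it is judged then, once.
The state is a dict: "time": time; "qpos": joint angles; "joint_vel": joint speeds; "tau": joint torques, N m; "tool_pos": TCP position; "tool_rot": TCP orientation; "ft_force": force on the tool from outside, world axes, zero at the start; "moment": the same for the moment, N m; "opening": finger opening in mm; "gripper_force": force on a finger pad.
Only numpy, scipy, OpenCV 4.12 (cv2) and the standard library are available. Lean on these libraries where they do the work, as an engineer would, in place of code of your own. Each camera call takes 0.05 s, during which the arm holds its last target. There are 200 camera calls.

### The job

Count along the rack's rail with a fingertip, starting at the end where the tall post stands: touch the rubber pad behind the first gap, then the one behind the second, then the third. Then push the spice tin that stands on the open counter into that third gap until it sits fully home against the rail, upright; push it along the counter without lifting or tipping it, disturb nothing else, and finish with the robot clear of everything.

Things in the scene. Friction and masses are not known exactly. Their poses are not given: they have to be found in the camera images.
- rack: Fixed aluminium rack. A rail (400 mm along rack y, 20 thick, 55 high) fills rack x 0 to 20 mm; 7 fins (4 mm thick, 40 high) fill x -55 to 0, making 6 gaps 62 mm wide, pitch 66 mm, floored by the counter, open above and to rack -x (the robot's side). Origin: on the counter below the middle of the rail's front face; z up, +y to the robot's left.
- tall_post: Fixed round steel post 95 mm high (16 mm thick, with a flat round head 40 mm across and 12 mm thick) beyond one end of the rail, 260 mm from the rail's middle; it marks the end from which the gaps are counted. It is at the left or right end. Origin: centre of its foot, on the counter.
- short_post: A small steel post only 35 mm high, head 20 mm across, at the other end of the rail. Origin: centre of its foot, on the counter.
- tin: The spice tin to push: upright steel cylinder with white plastic lid, 52 mm diameter, 48 mm high, about 0.13 kg, standing loose on the open counter between robot and rack, 33 to 69 mm clear of the fin tips. Slides on the counter. Origin: centre of its underside. Three like tins already stand in other gaps.
- pad_a: Fixed black rubber pad on top of the rail, centred behind gap a (1 from the rack's +y end, 6 from its -y end): 30 mm along the rail, 18 mm across, 5 mm thick. Origin: centre of its underside, 55 mm above the counter, so its top is at 60 mm; 10 mm behind the rail's front face.
- pad_b: Fixed black rubber pad on top of the rail, centred behind gap b (2 from the rack's +y end, 5 from its -y end): 30 mm along the rail, 18 mm across, 5 mm thick. Origin: centre of its underside, 55 mm above the counter, so its top is at 60 mm; 10 mm behind the rail's front face.
- pad_c: Fixed black rubber pad on top of the rail, centred behind gap c (3 from the rack's +y end, 4 from its -y end): 30 mm along the rail, 18 mm across, 5 mm thick. Origin: centre of its underside, 55 mm above the counter, so its top is at 60 mm; 10 mm behind the rail's front face.
- pad_d: Fixed black rubber pad on top of the rail, centred behind gap d (4 from the rack's +y end, 3 from its -y end): 30 mm along the rail, 18 mm across, 5 mm thick. Origin: centre of its underside, 55 mm above the counter, so its top is at 60 mm; 10 mm behind the rail's front face.
- pad_e: Fixed black rubber pad on top of the rail, centred behind gap e (5 from the rack's +y end, 2 from its -y end): 30 mm along the rail, 18 mm across, 5 mm thick. Origin: centre of its underside, 55 mm above the counter, so its top is at 60 mm; 10 mm behind the rail's front face.
- pad_f: Fixed black rubber pad on top of the rail, centred behind gap f (6 from the rack's +y end, 1 from its -y end): 30 mm along the rail, 18 mm across, 5 mm thick. Origin: centre of its underside, 55 mm above the counter, so its top is at 60 mm; 10 mm behind the rail's front face.
- gap_c_home (a point): Point on the counter in gap c (3 from the rack's +y end), midway between its fins and 26 mm in front of the rail's front face: where the underside centre of a tin pushed home against the rail lies.
- gap_d_home (a point): Point on the counter in gap d (4 from the rack's +y end), midway between its fins and 26 mm in front of the rail's front face: where the underside centre of a tin pushed home against the rail lies.
- tin_end1: Bystander: a like tin standing in gap a; origin: centre of its underside.
- tin_mid: Bystander: a like tin standing in gap e; origin: centre of its underside.
- tin_end2: Bystander: a like tin standing in gap f; origin: centre of its underside.
- shaker: Bystander: small steel shaker, 40 mm across, 66 mm high, standing to the left of the work; origin: centre of its underside.
- sauce_jar: Bystander: glass sauce jar, 90 mm across, 150 mm high, at the right; origin: centre of its underside.
- squeeze: Bystander: yellow squeeze bottle, 52 mm across, 160 mm high, at the right; origin: centre of its underside.
- bowl: Bystander: small white bowl, 110 mm across, 50 mm high, behind the rack; origin: centre of its underside.
- tongs: Bystander: steel tongs lying behind the rack, about 230 mm long, 12 mm high; origin at their hinge.

How it is judged:
By the outcome, as a careful person would: the job done as asked, in the order asked, and still so for the second after the job is handed in, with the robot touching nothing.
It also fails if it takes over 64 s, if anything falls off the work surface, if the arm or the gripper's body presses on something with over 40 N, if the wrist force passes 120 N, or if a joint passes its speed limit or range.

## Working session

There is one attempt and no reset: what is moved stays moved. The work goes in short steps, Python scripts to look and compute and a tool call to move; the robot and the scene stay as the last step left them, time stands still between calls to the robot, and variables do not carry over. Pictures are saved under pics/ and viewed, at most 10 in all, crops included, and the job is handed in when it is done.

Besides the shell and the picture viewer there is one more tool, called by a JSON object that holds its "method" and its "body". send_rows: Moves the arm, as the interface text tells. Its arguments: {"type":"object","properties":{"moves":{"type":"array","items":{"type":"array"}},"grip":{"type":"number"},"force":{"type":"number"}},"required":["moves"]}

```bash
mkdir -p pics
python3 - <<'E'
from plant import r
import cv2,numpy as np
for n in("top","side"):
    cv2.imwrite(f"pics/{n}1.png",r.snapshot(n)); c=r.get_calibration(n); print(n,np.round(c["mtx"],1).tolist(),np.round(c["cam_to_world"],3).tolist())
o=r.get_obs(); print(o["time"],o["tool_pos"],np.round(o["tool_rot"],3).tolist(),o["opening"])
E
```

```text
top [[492.5, 0.0, 318.7], [0.0, 492.5, 202.4], [0.0, 0.0, 1.0]] [[-0.016, -0.991, 0.134, 398.217], [-1.0, 0.014, -0.016, -38.296], [0.014, -0.134, -0.991, 1371.248], [0.0, 0.0, 0.0, 1.0]]
side [[504.0, 0.0, 325.1], [0.0, 504.0, 185.6], [0.0, 0.0, 1.0]] [[-0.892, -0.275, 0.359, 117.587], [-0.452, 0.52, -0.725, 823.266], [0.013, -0.809, -0.588, 785.126], [0.0, 0.0, 0.0, 1.0]]
0.1 [ 223.82796294 -609.70822753  244.51777114] [[0.939, 0.345, -0.001], [0.345, -0.939, 0.002], [-0.0, -0.002, -1.0]] 85.27966947433859
```

View pics/top1.png

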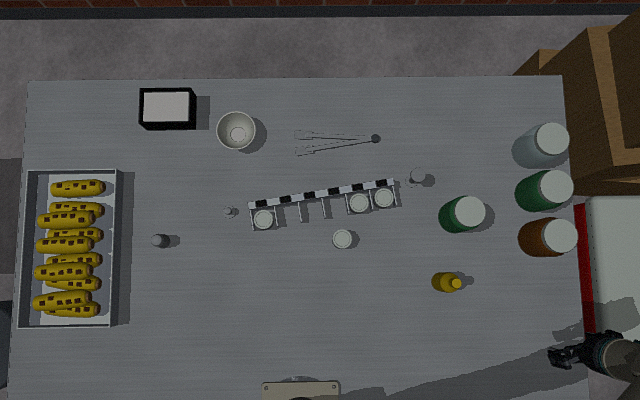

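View pics/side1.png

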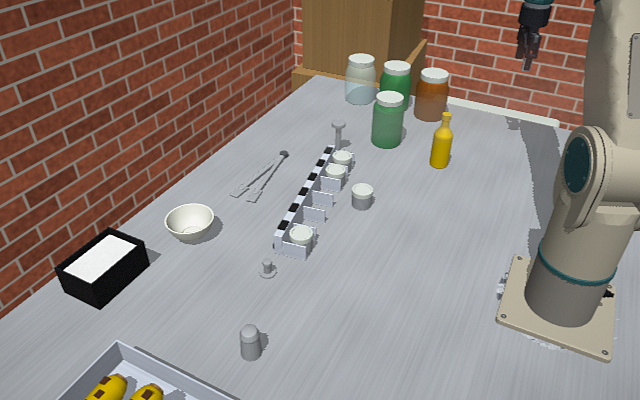

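The top view shows the tall post at the right (-y) end, at pixel (418,176). The short post is at (230,211), the loose tin at (342,239), and the rail runs from (250,205) to (395,181). So I count f, e, d, and the tin goes into gap d.

```bash
cat > h.py <<'E'
import cv2,numpy as np
from plant import r
def cast(n,uv,z):
    c=r.get_calibration(n);M=c["cam_to_world"];d=M[:3,:3]@np.linalg.solve(c["mtx"],[uv[0],uv[1],1.]);o=M[:3,3]
    return (o+d*(z-o[2])/d[2])[:2]
def blobs(m,lo,hi,box):
    x0,y0,x1,y1=box; k=np.zeros_like(m);k[y0:y1,x0:x1]=m[y0:y1,x0:x1]
    n,_,s,c=cv2.connectedComponentsWithStats(k)
    return [(c[i],s[i]) for i in range(1,n) if lo<s[i][4]<hi]
E
python3 - <<'E'
from h import *
for n,b,bt in(("top",(240,170,400,215),(245,180,400,255)),("side",(265,140,345,255),(270,140,380,250))):
    im=cv2.imread(f"pics/{n}1.png");mx=im.max(2)
    print(n)
    for c,s in blobs((mx<45).astype(np.uint8),12,200,b): print("dark",c.round(1),s[2:],cast(n,c,60).round(1))
    for c,s in blobs((im.min(2)>165).astype(np.uint8),30,600,bt): print("white",c.round(1),s[2:],cast(n,c,48).round(1))
im=cv2.imread("pics/top1.png")[160:260,220:440]
cv2.imwrite("pics/crop1.png",cv2.resize(im,None,fx=3.6,fy=3.6,interpolation=cv2.INTER_CUBIC))
E
```

```text
top
dark [381.1 182.6] [11  8 67] [ 627.2 -229.4]
dark [357.3 186.8] [13  8 69] [ 616.8 -164.6]
dark [333.3 190.7] [11  8 68] [606.9 -99.5]
dark [309.2 194.9] [11  9 67] [596.3 -34.3]
dark [285. 199.] [11  7 67] [586.1  30.9]
dark [374.  201.6] [ 4 11 14] [ 575.8 -208.5]
dark [260.9 203.1] [11  8 68] [575.8  95.6]
dark [352.5 210.1] [10  9 17] [ 553.4 -150. ]
side
dark [320.3 162.7] [ 8  7 37] [ 616.8 -155.5]
dark [311.9 176.5] [ 9  8 43] [606.5 -90. ]
dark [303.1 191.3] [ 9  8 48] [596.2 -25.3]
dark [293.4 207.2] [10  9 55] [586.1  39.1]
dark [282.8 224.9] [11  9 62] [575.6 104.4]
```

View pics/crop1.png

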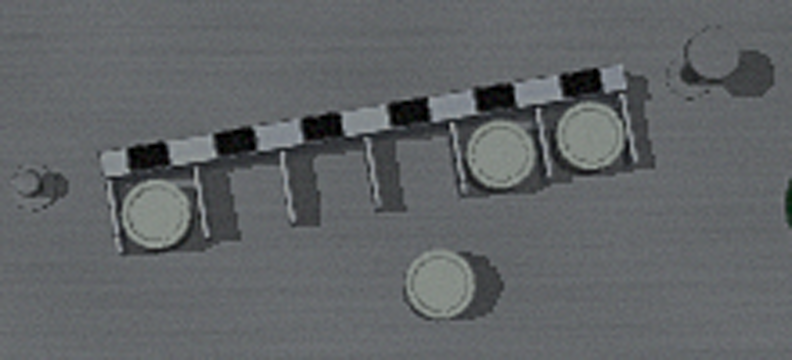

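Top and side agree on x but differ by about 9 mm in y, so I'll check both against the fingertips. The first leg goes towards pad f at height, with the fingers closed.

{"method": "send_rows", "body": {"moves": [[[0.02,-0.009,0],0],[[0.055,-0.024,0],0],[[0.09,-0.039,0],0],[[0.125,-0.054,0],0],[[0.16,-0.069,0],0],[[0.195,-0.084,0],0],[[0.23,-0.099,0],0],[[0.265,-0.114,0],0]], "grip": 0.0, "force": 40}}

```text
time: 0.77
tool_pos: [434.4, -410.2, 245.0]
tool_rot: [[0.939, 0.344, -0.0], [0.344, -0.939, 0.0], [-0.0, -0.001, -1.0]]
ft_force: [0.4, -1.5, 0.7]
opening: 0.1
gripper_force: 0.0
```

{"method": "send_rows", "body": {"moves": [[[0.035,-0.015,0],1.5],[[0.07,-0.03,0],3],[[0.105,-0.045,0],4.5],[[0.14,-0.06,0],6],[[0.175,-0.074,0],7.5],[[0.21,-0.089,0],9],[[0.235,-0.1,0],10.5],[[0.245,-0.104,0],11.2]]}}

```text
time: 1.43
tool_pos: [631.1, -223.7, 244.5]
tool_rot: [[0.987, 0.161, 0.001], [0.161, -0.987, 0.004], [0.002, -0.003, -1.0]]
ft_force: [0.9, 1.3, -0.5]
opening: -0.1
gripper_force: 0.0
```

{"method": "send_rows", "body": {"moves": [[[0,0,0.03],0],[[0,0,0.06],0],[[0,0,0.09],0],[[0,0,0.1],0],[[0,0,0.1],0],[[0,0,0.1],0]]}}

```text
time: 1.93
tool_pos: [627.5, -230.6, 145.7]
tool_rot: [[0.988, 0.155, -0.0], [0.155, -0.988, -0.0], [-0.0, 0.0, -1.0]]
ft_force: [0.1, -0.0, 0.5]
opening: -0.0
gripper_force: 0.0
```

Run:
```python
from h import *
o=r.get_obs(); p=o["tool_pos"];print(o["time"],p.round(1),np.round(o["tool_rot"],3).tolist(),o["opening"],r.tips_ahead,o["ft_force"].round(1))
tip=p+o["tool_rot"]@[0,0,r.tips_ahead]
out=[]
for n in("top","side"):
    im=r.snapshot(n);c=r.get_calibration(n);M=np.linalg.inv(c["cam_to_world"])
    q=c["mtx"]@(M[:3,:3]@tip+M[:3,3]);q=q[:2]/q[2];print(n,"tip px",q.round(1))
    x,y=q.astype(int);x0,y0=max(x-45,0),max(y-50,0);cr=cv2.resize(im[y0:y0+100,x0:x0+90],None,fx=4.4,fy=4.4,interpolation=cv2.INTER_CUBIC)
    cv2.drawMarker(cr,(int((q[0]-x0+.5)*4.4),int((q[1]-y0+.5)*4.4)),(0,0,255),0,20,1);out.append(cr);print(x0,y0)
cv2.imwrite("pics/tip.png",np.hstack(out))
```

```text
1.9333 [ 627.5 -230.6  145.7] [[0.988, 0.155, -0.0], [0.155, -0.988, -0.0], [-0.0, 0.0, -1.0]] -0.020820935815010315 14.0 [ 0.1 -0.   0.5]
top tip px [385.5 177.6]
340 127
side tip px [329.9 125.1]
284 75
```

View pics/tip.png

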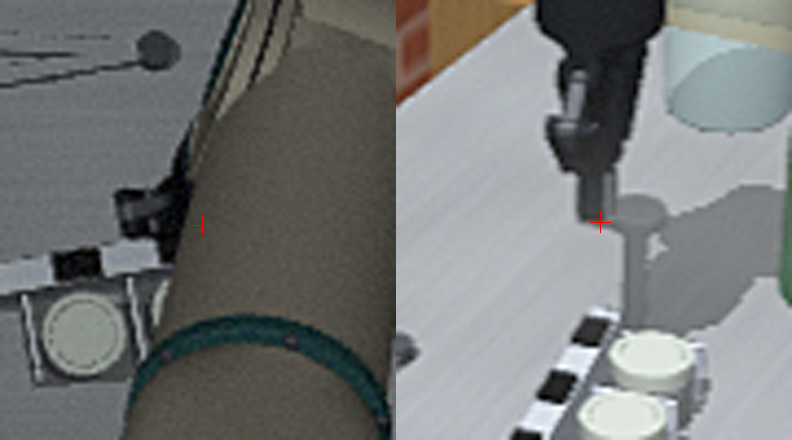

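The side view shows the fingertips within about 1 px of the marker, so the side calibration looks good. The top view is occluded by the arm. I'll descend close to pad f and compare tip with pad there.

{"method": "send_rows", "body": {"moves": [[[0,0,0.02],0],[[0,0,0.045],0],[[0,0,0.06],0],[[0,0,0.06],0],[[0,0,0.06],0]]}}

```text
time: 2.45
tool_pos: [628.2, -230.2, 86.5]
tool_rot: [[0.988, 0.156, 0.001], [0.156, -0.988, -0.0], [0.001, 0.001, -1.0]]
ft_force: [-0.2, 0.3, 1.8]
opening: 0.3
gripper_force: 0.0
```

Run:
```python
from h import *
o=r.get_obs(); p=o["tool_pos"];print(o["time"],p.round(1),o["ft_force"].round(1))
tip=p+o["tool_rot"]@[0,0,r.tips_ahead]
im=r.snapshot("side");cv2.imwrite("pics/side2.png",im);c=r.get_calibration("side");M=np.linalg.inv(c["cam_to_world"])
def pr(P):
    q=c["mtx"]@(M[:3,:3]@P+M[:3,3]);return q[:2]/q[2]
x0,y0=300,110;f=8
cr=cv2.resize(im[y0:y0+70,x0:x0+90],None,fx=f,fy=f,interpolation=cv2.INTER_CUBIC)
for P,col in((tip,(0,0,255)),(np.array([627.2,-229.4,60]),(0,255,255)),(np.array([627.2,-220.4,60]),(0,255,0))):
    q=pr(P);print(q.round(1));cv2.drawMarker(cr,tuple(int(v) for v in (q-[x0,y0]+.5)*f),col,0,24,1)
cv2.imwrite("pics/tip2.png",cr)
```

```text
2.45 [ 628.2 -230.2   86.5] [-0.2  0.3  1.8]
[329.2 144.3]
[329.3 148.5]
[327.8 150. ]
```

View pics/tip2.png

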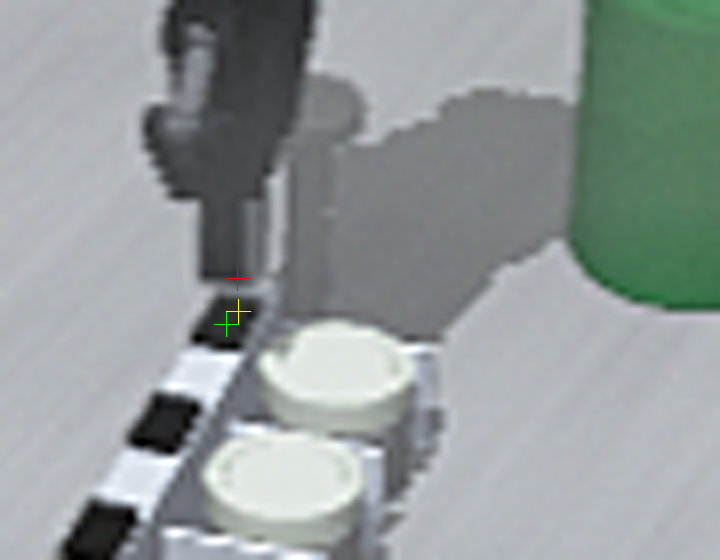

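The side view puts pad f nearer the green (side-derived) marker, with the tip about 1 px up and right of it. To settle which camera is off, I'll check the base plate and the open gripper in the first pictures.

Run:
```python
from h import *
for u in(262,340): print(u,[cast("top",(u,382),z).round(1) for z in(0,20)])
for uv in((520,259),(616,304),(603,357),(498,315)): print("side plate",uv,cast("side",uv,20).round(1))
R=np.array([[.939,.345,-.001],[.345,-.939,.002],[0,-.002,-1]]);t=np.array([223.8,-609.7,244.5]);out=[]
f=5
for n,(x0,y0) in(("top",(530,315)),("side",(495,20))):
    im=cv2.imread(f"pics/{n}1.png");c=r.get_calibration(n);M=np.linalg.inv(c["cam_to_world"])
    cr=cv2.resize(im[y0:y0+75,x0:x0+78],None,fx=f,fy=f,interpolation=cv2.INTER_CUBIC)
    for s in(-1,1):
        for e in(42.7,57): 
            q=c["mtx"]@(M[:3,:3]@(t+R@[0,s*e,1.])+M[:3,3]);q=q[:2]/q[2]
            cv2.drawMarker(cr,tuple(int(v) for v in (q-[x0,y0]+.5)*f),(0,0,255) if e<50 else (0,255,0),0,14,1)
    out.append(cr)
cv2.imwrite("pics/g.png",np.hstack(out))
```

```text
262 [array([101.4,  98.8]), array([105.7,  96.8])]
340 [array([  97.4, -109.9]), array([ 101.8, -108.8])]
side plate (520, 259) [ 88.7 -76.2]
side plate (616, 304) [-101.8  -34.1]
side plate (603, 357) [-85.2 110.7]
side plate (498, 315) [100.1 101.5]
```

View pics/g.png

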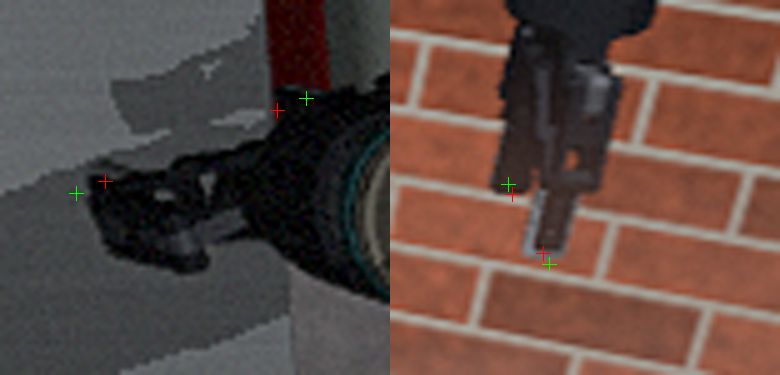

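The base plate centre cast from the top view comes out at y≈-6, while the side view's plate and finger casts agree with the robot. The side camera is right, and the top view needs about +7 mm in y. I'll correct for that and touch pad f.

{"method": "send_rows", "body": {"moves": [[[0,-0.004,0],0],[[0,-0.008,0.004],0],[[0,-0.008,0.008],0],[[0,-0.008,0.0095],0],[[0,-0.008,0.011],0],[[0,-0.008,0.012],0],[[0,-0.008,0.013],0],[[0,-0.008,0.013],0]]}}

```text
time: 3.17
tool_pos: [626.4, -221.8, 74.1]
tool_rot: [[0.988, 0.156, 0.0], [0.156, -0.988, 0.0], [0.0, -0.0, -1.0]]
ft_force: [-3.5, 0.5, 12.3]
opening: 0.1
gripper_force: 6.2
```

Contact at tip z=60 with 12 N confirms pad f. Next is pad e, one pitch (66 mm) along.

{"method": "send_rows", "body": {"moves": [[[0,0,-0.01],0],[[0,0,-0.02],0],[[0,-0.02,-0.02],0],[[0,-0.045,-0.02],0],[[0,-0.062,-0.02],0],[[0,-0.066,-0.02],0],[[0,-0.066,-0.02],0]]}}

```text
time: 3.75
tool_pos: [616.7, -155.2, 92.9]
tool_rot: [[0.987, 0.158, 0.001], [0.158, -0.987, 0.0], [0.001, -0.0, -1.0]]
ft_force: [-0.3, -0.3, -0.5]
opening: 0.2
gripper_force: 0.0
```

{"method": "send_rows", "body": {"moves": [[[0,0,0.008],0],[[0,0,0.014],0],[[0,0,0.017],0],[[0,0,0.0185],0],[[0,0,0.0195],0],[[0,0,0.02],0],[[0,0,0.02],0]]}}

```text
time: 4.33
tool_pos: [615.5, -158.6, 74.1]
tool_rot: [[0.988, 0.154, -0.001], [0.154, -0.988, -0.001], [-0.001, 0.001, -1.0]]
ft_force: [-5.3, 0.8, 17.5]
opening: 0.0
gripper_force: 8.5
```

{"method": "send_rows", "body": {"moves": [[[0,0,-0.01],0],[[0,0,-0.02],0],[[0,-0.02,-0.02],0],[[0,-0.045,-0.02],0],[[0,-0.062,-0.02],0],[[0,-0.066,-0.02],0],[[0,-0.066,-0.02],0]]}}

```text
time: 4.92
tool_pos: [606.2, -90.2, 92.4]
tool_rot: [[0.987, 0.158, 0.0], [0.158, -0.987, 0.001], [0.0, -0.0, -1.0]]
ft_force: [0.7, 0.1, 0.0]
opening: 0.4
gripper_force: 0.0
```

{"method": "send_rows", "body": {"moves": [[[0,0,0.008],0],[[0,0,0.014],0],[[0,0,0.017],0],[[0,0,0.0185],0],[[0,0,0.0195],0],[[0,0,0.02],0],[[0,0,0.02],0]]}}

```text
time: 5.5
tool_pos: [605.3, -93.5, 74.1]
tool_rot: [[0.988, 0.153, -0.001], [0.153, -0.988, -0.001], [-0.001, 0.001, -1.0]]
ft_force: [-5.4, 0.5, 17.7]
opening: 0.2
gripper_force: 9.0
```

All three pads are touched in order. I'll raise, then locate the tin in both views.

{"method": "send_rows", "body": {"moves": [[[0,0,-0.02],0],[[0,0,-0.05],0],[[0,0,-0.07],0],[[0,0,-0.07],0]]}}

```text
time: 5.83
tool_pos: [608.6, -93.4, 146.2]
tool_rot: [[0.988, 0.154, 0.007], [0.154, -0.988, -0.002], [0.007, 0.003, -1.0]]
ft_force: [1.8, -0.6, -0.2]
opening: -0.3
gripper_force: 0.0
```

Run:
```python
from h import *
R=np.array([[.9877,-.1562],[.1562,.9877]])
for n,b in(("top",(325,222,360,255)),("side",(345,178,380,212)),("top",(370,185,398,212)),("top",(346,190,371,217)),("side",(330,146,356,168)),("side",(285,222,318,250))):
    im=cv2.imread(f"pics/{n}1.png");print(n,im[b[1]:b[3],b[0]:b[2]].min(2).max())
    mn=im.min(2);sub=mn[b[1]:b[3],b[0]:b[2]];t=sub.max()-40
    for c,s in blobs((mn>t).astype(np.uint8),60,900,b): print(" lid",c.round(1),s[2:],cast(n,c,48).round(1))
im=cv2.imread("pics/side1.png")
cv2.imwrite("pics/s1c.png",cv2.resize(im[135:255,260:390],None,fx=4.6,fy=4.6,interpolation=cv2.INTER_CUBIC))
```

```text
top 147
 lid [341.9 238.2] [ 19  19 268] [ 479.4 -120.6]
side 231
 lid [362.2 188.8] [ 21  13 210] [ 480.  -116.3]
top 151
 lid [383.6 197.2] [ 18  19 246] [ 589.  -236.5]
top 151
 lid [358.7 202.4] [ 19  18 248] [ 575.7 -168.4]
side 240
 lid [342.  154.9] [ 21  10 143] [ 590.6 -233.7]
side 255
 lid [300.4 232.1] [ 22  17 232] [536.5  95.6]
```

View pics/s1c.png

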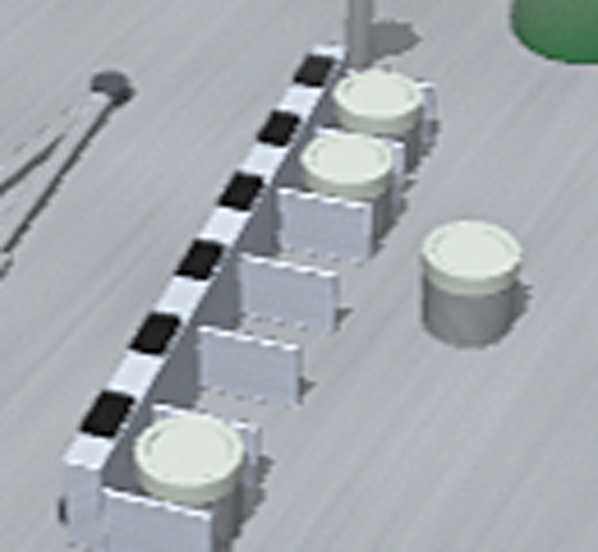

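The side crop shows the free tin's lid at crop (470,250), with gap d empty. In rack coordinates the tin lies almost exactly on gap d's centreline (-0.9 mm) and needs about 93 mm of push. I'll go behind it at height with the fingers 20 mm apart, so they cradle it.

{"method": "send_rows", "body": {"moves": [[[-0.02,0,0],0],[[-0.055,0.001,0],0],[[-0.09,0.001,0],0],[[-0.125,0.002,0],0],[[-0.16,0.002,0],0],[[-0.18,0.002,0],0],[[-0.184,0.002,0],0],[[-0.184,0.002,0],0]], "grip": 0.02}}

```text
time: 6.5
tool_pos: [423.1, -123.1, 142.0]
tool_rot: [[0.988, 0.153, -0.001], [0.153, -0.988, -0.0], [-0.001, -0.0, -1.0]]
ft_force: [0.8, -0.2, -0.3]
opening: 20.2
gripper_force: 0.0
```

{"method": "send_rows", "body": {"moves": [[[0,0,0],0],[[0,0,0.03],0],[[0,0,0.06],0],[[0,0,0.09],0],[[0,0,0.108],0],[[0,0,0.115],0],[[0,0,0.116],0],[[0,0,0.116],0]]}}

```text
time: 7.17
tool_pos: [426.5, -122.2, 24.7]
tool_rot: [[0.987, 0.158, 0.001], [0.158, -0.987, -0.001], [0.001, 0.001, -1.0]]
ft_force: [0.1, 0.4, 0.1]
opening: 19.9
gripper_force: 0.0
```

{"method": "send_rows", "body": {"moves": [[[0.005,0.001,0],0],[[0.011,0.001,0],0],[[0.016,0.001,0],0],[[0.02,0.001,0],0],[[0.024,0.001,0],0],[[0.028,0.001,0],0],[[0.032,0.001,0],0],[[0.036,0.001,0],0]]}}

```text
time: 7.83
tool_pos: [460.5, -117.5, 26.5]
tool_rot: [[0.988, 0.155, 0.0], [0.155, -0.988, 0.0], [0.0, -0.0, -1.0]]
ft_force: [-0.6, -1.1, -0.7]
opening: 20.0
gripper_force: 0.4
```

{"method": "send_rows", "body": {"moves": [[[0.004,0,0],0],[[0.008,0,0],0],[[0.012,0,0],0],[[0.015,0,0],0],[[0.017,0,0],0],[[0.018,0,0],0],[[0.018,0,0],0]]}}

```text
time: 8.42
tool_pos: [478.1, -114.6, 26.3]
tool_rot: [[0.988, 0.156, 0.0], [0.156, -0.988, 0.0], [0.0, -0.0, -1.0]]
ft_force: [-0.8, -0.2, 1.3]
opening: 20.0
gripper_force: 0.4
```

```bash
cat >> h.py <<'E'
def look(tag,boxes):
    o=r.get_obs();print(o["time"],o["tool_pos"].round(1),o["ft_force"].round(1))
    for n in("side","top"):
        im=r.snapshot(n);cv2.imwrite(f"pics/{n}_{tag}.png",im);mn=im.min(2);b=boxes[n]
        t=190 if n=="side" else 110
        for c,s in blobs((mn>t).astype(np.uint8),60,900,b):
            w=cast(n,c,48)+([0,4.5] if n=="top" else [0,0]);d=w-[606.5,-95]
            print(n,c.round(1),s[2:],w.round(1),"rack rel face",(d@[.9877,.1562]+10).round(1),(d@[-.1562,.9877]).round(1))
E
python3 - <<'E'
from h import *
look("a",{"side":(335,165,385,215),"top":(325,192,360,255)})
im=cv2.imread("pics/side_a.png");cv2.imwrite("pics/s2c.png",cv2.resize(im[135:255,260:390],None,fx=4.6,fy=4.6,interpolation=cv2.INTER_CUBIC))
E
```

```text
8.4167 [ 478.1 -114.6   26.3] [-0.8 -0.2  1.3]
side [339.4 169.1] [13 10 93] [ 567.2 -168.2] rack rel face -40.3 -66.2
side [345.7 187.2] [ 15  14 150] [ 518.8 -103.5] rack rel face -78.0 5.4
top [355.1 198.3] [10 10 71] [ 587.1 -154.3] rack rel face -18.5 -55.5
```

View pics/s2c.png

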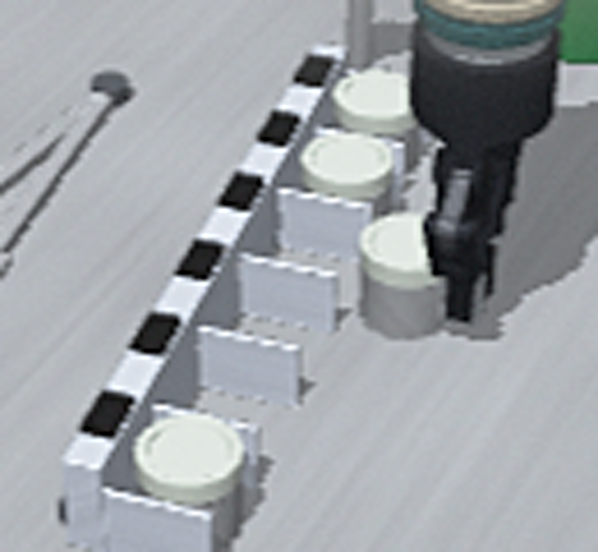

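The side picture shows the tin upright against the fingers, at crop (410,241), with its front just short of the fin tips. I'll check the occluded lid against the prediction.

Run:
```python
from h import *
for uv in((349.1,187.1),(348.6,187.1),(349.1,187.6)):
    w=cast("side",uv,48);d=w-[606.5,-95];print(w.round(1),(d@[.9877,.1562]+10).round(1),(d@[-.1562,.9877]).round(1))
im=cv2.imread("pics/side_a.png");k=(im.min(2)[176:200,334:356]>190).astype(int);print(k[:, :].nonzero()[1].min()+334,[(i+176,int(np.flatnonzero(v).min()+334)) for i,v in enumerate(k) if v.any()])
im=cv2.imread("pics/side1.png");k=(im.min(2)[176:204,345:380]>190).astype(int);print([(i+176,int(np.flatnonzero(v).min()+345)) for i,v in enumerate(k) if v.any()])
```

```text
[ 511.6 -107.7] -85.8 2.2
[ 512.7 -107.2] -84.6 2.7
[ 510.7 -105.8] -86.3 4.3
334 [(177, 353), (178, 334), (179, 335), (180, 352), (181, 348), (182, 343), (183, 341), (184, 339), (185, 338), (186, 338), (187, 338), (188, 338), (189, 339), (190, 340), (191, 341), (192, 343), (193, 345)]
[(183, 358), (184, 355), (185, 354), (186, 353), (187, 352), (188, 352), (189, 352), (190, 353), (191, 353), (192, 354), (193, 355), (194, 357), (195, 361)]
```

{"method": "send_rows", "body": {"moves": [[[0.003,0,0],0],[[0.008,0.0005,0],0],[[0.013,0.001,0],0],[[0.018,0.001,0],0],[[0.023,0.001,0],0],[[0.028,0.001,0],0],[[0.032,0.001,0],0],[[0.036,0.001,0],0]]}}

```text
time: 9.18
tool_pos: [514.0, -110.0, 26.3]
tool_rot: [[0.988, 0.156, -0.0], [0.156, -0.988, -0.0], [-0.0, -0.0, -1.0]]
ft_force: [-2.6, -0.7, 0.7]
opening: 20.1
gripper_force: 0.9
```

{"method": "send_rows", "body": {"moves": [[[0.004,0,0],0],[[0.008,0,0],0],[[0.011,0,0],0],[[0.014,0,0],0],[[0.016,0,0],0],[[0.018,0,0],0],[[0.019,0,0],0],[[0.02,0,0],0]]}}

```text
time: 9.85
tool_pos: [533.4, -107.0, 26.3]
tool_rot: [[0.988, 0.156, -0.0], [0.156, -0.988, 0.0], [-0.0, -0.0, -1.0]]
ft_force: [-2.1, -0.8, 0.7]
opening: 19.9
gripper_force: 0.9
```

Next comes a slow advance until the force shows the rail.

{"method": "send_rows", "body": {"moves": [[[0.0007,0,0],0],[[0.0014,0,0],0],[[0.0021,0,0],0],[[0.0028,0,0],0],[[0.0034,0,0],0],[[0.004,0,0],0]]}}

```text
time: 10.35
tool_pos: [537.4, -106.3, 26.3]
tool_rot: [[0.988, 0.156, 0.0], [0.156, -0.988, 0.0], [0.0, -0.0, -1.0]]
ft_force: [-1.3, -0.1, 1.3]
opening: 20.1
gripper_force: 0.8
```

{"method": "send_rows", "body": {"moves": [[[0.0006,0,0],0],[[0.0012,0,0],0],[[0.0018,0,0],0],[[0.0024,0,0],0],[[0.003,0,0],0]]}}

```text
time: 10.77
tool_pos: [537.7, -106.3, 26.2]
tool_rot: [[0.988, 0.155, -0.004], [0.155, -0.988, 0.001], [-0.004, -0.001, -1.0]]
ft_force: [-8.6, -1.4, 7.6]
opening: 19.6
gripper_force: 4.4
```

It stopped at 8.6 N, within 1.5 mm of the predicted home. I'll back off straight, then look.

{"method": "send_rows", "body": {"moves": [[[-0.003,0,0],0],[[-0.008,0,0],0],[[-0.02,0,0],0],[[-0.04,0,0],0],[[-0.06,0,0],0],[[-0.065,0,0],0]]}}

```text
time: 11.27
tool_pos: [473.3, -116.5, 26.5]
tool_rot: [[0.988, 0.153, -0.002], [0.153, -0.988, 0.0], [-0.002, -0.001, -1.0]]
ft_force: [-0.5, -0.4, -0.1]
opening: 19.8
gripper_force: 0.0
```

{"method": "send_rows", "body": {"moves": [[[0,0,-0.03],0],[[-0.02,0,-0.07],0],[[-0.05,0,-0.11],0],[[-0.07,0,-0.15],0],[[-0.07,0,-0.18],0],[[-0.07,0,-0.2],0],[[-0.07,0,-0.2],0],[[-0.07,0,-0.2],0]]}}

```text
time: 11.93
tool_pos: [408.9, -126.8, 227.7]
tool_rot: [[0.988, 0.157, 0.005], [0.157, -0.988, -0.0], [0.005, 0.001, -1.0]]
ft_force: [0.1, 0.8, 0.1]
opening: 19.8
gripper_force: 0.0
```

Run:
```python
from h import *
look("b",{"side":(300,160,350,200),"top":(320,190,346,225)})
im=cv2.imread("pics/side_b.png");t=cv2.imread("pics/top_b.png")
a=cv2.resize(im[135:255,260:350],None,fx=4.4,fy=4.4,interpolation=cv2.INTER_CUBIC)
b=cv2.resize(t[160:280,315:405],None,fx=4.4,fy=4.4,interpolation=cv2.INTER_CUBIC);cv2.imwrite("pics/fin.png",np.hstack([a,b]))
```

```text
11.9333 [ 408.9 -126.8  227.7] [0.1 0.8 0.1]
side [335.3 168.7] [ 22  12 179] [ 577.4 -165. ] rack rel face -29.7 -64.6
side [325.8 182.2] [ 24  13 204] [572.  -99.4] rack rel face -24.7 1.0
top [334.7 204.4] [ 19  18 257] [571.2 -98.5] rack rel face -25.4 2.1
```

View pics/fin.png

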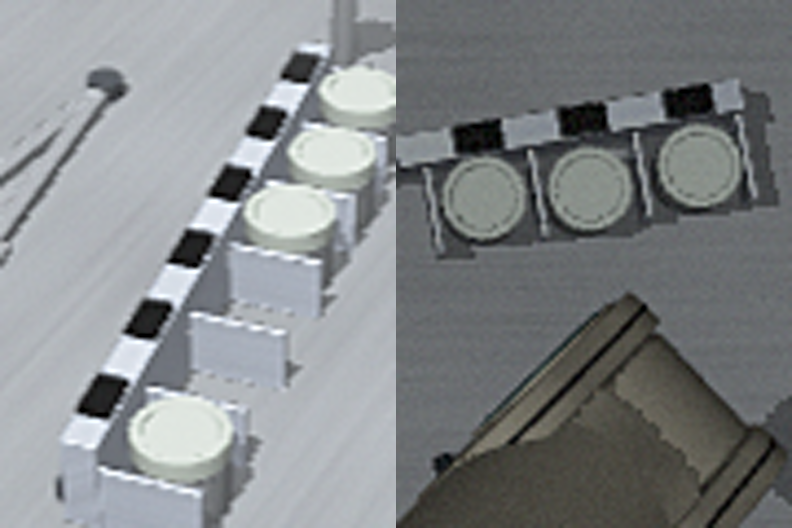

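Both views show the tin upright in gap d, lid at side px (325.8,182.2) and top px (334.7,204.4), its centre about 25 mm in front of the rail, like its neighbours. The robot is clear, so I'll hand the job in.

```bash
python3 -c "
from plant import r
print(r.sign_off())"
```

```text
the job is handed in; nothing more can be done
None
```

I touched pads f, e and d in that order, counting from the tall post at the right end, then pushed the tin upright into gap d until it met the rail; I handed the job in at about 12 s with the robot clear.

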